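Close up the parts chest

ROBOT

A 6-joint arm with a two-finger parallel gripper is mounted at the origin on the work surface. World frame = base frame: x ahead of the robot, y to its left, z up, the work surface at z = 0. Lengths are in m, angles in rad, forces in N, time in s.
With the tool pointing down it reaches from about 0.25 to 0.775 m from the base axis. Payload 4 kg.
Tool frame: the origin (TCP) lies midway between the tips of the shut fingers; the grasp point (between the pads) lies 19 mm behind it (r.tcp_to_grasp is the distance from the TCP to the grasp point, in m); z points along the fingers, y is the line along which they close (so a half turn about z gives the same grasp; the last joint's range is limited). The gripper opens to 85 mm and grips with 20 to 120 N. Pads are 22 mm wide; open, the fingers measure 114 mm over their backs; the gripper's body (76 mm by 85 mm) begins 54 mm behind the grasp point. The pads swing forward as they close: fully open they stand 13 mm farther back than shut.
Start: joints at [-1.231, 0.087, 1.371, -0, 1.684, -0.103], TCP at [0.236, -0.497, 0.231] pointing down, gripper open.
Joint ranges: [-3.1, 3.1], [-0.76, 2.03], [0.27, 2.55], [-1.08, 4.22], [0.17, 2.65], [-2.57, 2.57]. Speed limits (rad/s): [2.79, 2.79, 3.14, 3.14, 3.14, 3.14].

INTERFACE

Orientations are given as a unit quaternion [w, x, y, z].
In Python, from workcell import r, gripper_to, vision, ticket, telemetry gives the robot as it stands. Calls block until the motion is done:
- r.move_ptp(position, orientation): joint-space move of the TCP to a pose.
- r.move_straight(position, orientation=None, v=0.15): straight line of the TCP; orientation=None keeps the orientation; v is the mean speed in m/s.
- r.move_j(angles): joint-space move.
- gripper_to(opening): finger opening in m; the grip force is fixed at half the most; returns when the fingers have stopped.
- r.dwell(seconds).
- r.ik(position, orientation): joint angles nearest the present ones, or None.
- vision.read_camera(name): name is "scene" or "top"; returns (picture, depth): 400x640x3 uint8, blue, green, red; 400x640 float32, m along the optical axis (not along the pixel's ray), 0 where there is no reading.
- vision.camera_params(name): a dict with "fx", "fy", "cx", "cy" (pixels), "R" (3x3) and "t" (3): a world point X has camera coordinates R X + t. Camera axes: x right, y down, z forward; pixel columns grow to the right and rows downward; lengths in m; the calibration is good to about 2 mm. A picture is of the moment at which its call begins. camera_params takes no time and is no camera call.
A pose or a line that the arm cannot do raises r.IKError and nothing moves.
- ticket.job_done(): hands the job in; it is judged then, once.
Readings, each from a call of its own:
- telemetry.get_clock(): time.
- telemetry.get_qpos(): joint angles.
- telemetry.get_qvel(): joint speeds.
- telemetry.get_joint_torque(): joint torques, N m.
- telemetry.get_tool_pos(): TCP position.
- telemetry.get_eef_rot(): TCP orientation.
- telemetry.get_force(): force on the tool from outside, world axes, zero at the start.
- telemetry.get_torque(): the same for the moment, N m.
- telemetry.get_finger_gap(): finger opening in m.
- telemetry.get_gripper_force(): force on a finger pad.
Only numpy, scipy, OpenCV 4.12 (cv2) and the standard library are available. Lean on these libraries where they do the work, as an engineer would, in place of code of your own. Each camera call takes 0.05 s, during which the arm holds its last target. There are 200 camera calls.

TASK

Close up the small wooden chest of fiddle parts with the fingertips alone: push both of its drawers fully home first, then push the raised lid over from behind and down until it lies flat shut. Only push, from outside: do not pinch the lid or touch its lined inside, do not shove or lift the chest, and leave everything else on the bench and in the chest where it lies.

Things in the scene. Friction and masses are not known exactly. Their poses are not given: they have to be found in the camera images.
- chest: Wooden parts chest, about 6 kg, loose on the bench on rubber feet; 340 mm wide (y), 165 deep (x), 105 high without lid. Origin: centre of its underside; x runs from its front to its back, y to its left seen from the robot, z up. Two drawers side by side in its front (-x, robot side); above them an open till 22 mm deep under the hinged lid
- drawer_left (a joint): how far the left (+y) drawer stands out, m: 0 fully home, grows as it comes out towards the chest's -x, at most 0.11. It slides with about 1.5 N of friction and slight damping, and stays where it is left; no catch, no spring
- drawer_right (a joint): the same for the right (-y) drawer
- drawer_left_front (a point): centre of the outer face of the left drawer's front board, 45 mm above the bench, 82 mm left of the chest's middle; moves with the drawer. Board 160 mm wide, upright, 14 to 76 mm above the bench, no handle; a finger scoop 48 mm wide, 15 mm deep in the middle of its top edge. Home, its face is 94.5 mm ahead of the chest's origin, 12 mm proud of the carcass
- drawer_right_front (a point): the same for the right drawer, 82 mm right of the chest's middle
- lid (a joint): opening angle of the lid, rad: 0 flat shut, grows as it rises, 1.57 upright. Stiff hinges (0.7 N m of friction) hold it at any angle: it never falls and must be pushed all the way down; about 2 to 7 N at 140 mm from the hinge moves it
- lid_hinge (a point): middle of the lid's hinge line, which runs along the chest's y at the back top edge of the carcass: 82.5 mm behind the chest's origin, 105 mm above the bench
- lid_edge (a point): middle of the lid's free edge, on the outer face (top face when shut), 192 mm from the hinge line. Lid: flat board 352 mm wide, 10 mm thick, outer face 13 mm outside the hinge line, no handle. A lip along the free edge reaches 33 mm inward; with the lid shut it hangs just ahead of the drawer boards' top edges and keeps the drawers in
- lid_lining: grey felt lining, 172 x 330 x 3 mm, that covers the whole inner face of the lid (towards the robot and the till) and the inside of its lip; origin at its middle, 94 mm from the hinge line
- shell: hollowed coconut-shell sound bowl, dark brown, 110 mm wide, 78 mm high, standing on the bench; origin: centre of its underside
- glue: white plastic glue bottle, 48 mm diameter, 130 mm high, standing; origin: centre of its underside
- tin: steel tin 72 mm wide, 95 mm high, with rods and needle files sticking up to 160 mm; origin: centre of its underside
- plane: small hand plane of dark steel with wooden knobs, 160 x 48 x 65 mm; origin: centre of its sole, x along its length
- till_peg: dark turned tuning peg, 105 mm long, lying in the till under the lid; origin under its middle, x along it
- till_block: pale wooden bridge blank, 50 x 30 x 15 mm, lying in the till; origin: centre of its underside

How it is judged:
On the way, in this order (a step that is already met when the one before it is completed fails the run):
1. both drawers are home while the lid still stands open (above 0.8 rad) (value of joint each of drawer_left, drawer_right below 0.005 m and value of joint lid above 0.8 rad), for 0.2 s.
2. the lid is shut over the closed drawers (value of joint each of drawer_left, drawer_right below 0.005 m and value of joint lid below 0.045 rad), for 0.2 s.
At the end, for the whole second after the job is handed in: Both drawers within 5 mm of fully home, the lid within 0.045 rad of flat shut, the chest at rest on the bench within 25 mm of where it stood, and everything else within 30 mm of where it lay (all of step 2 and distance of chest from where it was at the start of the episode below 0.025 m and linear speed of chest below 0.02 m/s and height (world z) of chest below 0.008 m and distance of each of shell, glue, tin, plane, till_peg, till_block from where it was at the start of the episode below 0.03 m); the robot touches nothing.
It fails at once if the chest is shoved more than 25 mm along the bench (distance of chest from where it was at the start of the episode above 0.025 m).
It fails at once if the chest is lifted or tipped (height (world z) of chest above 0.01 m or angle between chest's own z axis and vertical above 0.1 rad).
It fails at once if the lid is pinched or hooked: the fingers press on the lining inside it (contact force between the fingers and lid_lining above 1.5 N).
It fails at once if another thing on the bench or in the till is moved or picked up (more than 30 mm) (distance of any of shell, glue, tin, plane, till_peg, till_block from where it was at the start of the episode above 0.03 m).
It also fails if it takes over 51 s, if anything falls off the work surface, if the arm or the gripper's body presses on something with over 40 N, if the wrist force passes 120 N, or if a joint passes its speed limit or range.

## Working session

There is one attempt and no reset: what is moved stays moved. The work goes in short steps, each a Python script; the robot and the scene stay as the last script left them, time stands still between calls to the robot, and variables do not carry over. Pictures are saved under pics/ and viewed, at most 10 in all, crops included, and the job is handed in when it is done.

```bash
ls; mkdir -p pics
cat > h.py <<'E'
import numpy as np, cv2
from workcell import r, gripper_to, vision, ticket, telemetry
def snap(name,fn):
    im,d=vision.read_camera(name); cv2.imwrite(f'pics/{fn}.png',im); np.save(f'pics/{fn}.npy',d); return im,d
def pt(name,d,u,v):
    p=vision.camera_params(name); z=float(d[int(v),int(u)])
    c=np.array([(u-p['cx'])/p['fx']*z,(v-p['cy'])/p['fy']*z,z]); return np.array(p['R']).T@(c-np.array(p['t']))
def cloud(name,d):
    p=vision.camera_params(name); v,u=np.mgrid[:d.shape[0],:d.shape[1]]
    c=np.stack([(u-p['cx'])/p['fx']*d,(v-p['cy'])/p['fy']*d,d],-1)
    P=(c-np.array(p['t']))@np.array(p['R']); P[d<=0]=np.nan; return P
E
python3 - <<'E'
from h import *
snap('scene','s0');snap('top','t0')
for n in('scene','top'):
    p=vision.camera_params(n);print(n,-np.array(p['R']).T@p['t'],p['fx'])
print(telemetry.get_clock(),telemetry.get_eef_rot())
E
```

```text
pics
scene [0.10181483 0.83480388 1.18098727] 434.75551222138546
top [ 0.34888386 -0.03193601  1.30190602] 366.64207977474393
0.1 [-1.01829171e-03  9.75587700e-01  2.19607811e-01 -1.13440574e-04]
```

View pics/s0.png

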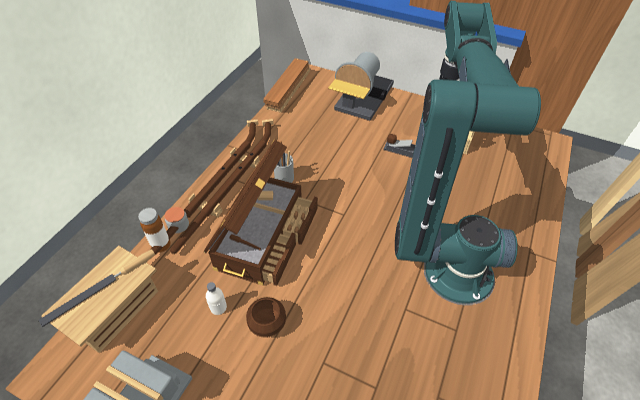

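View pics/t0.png

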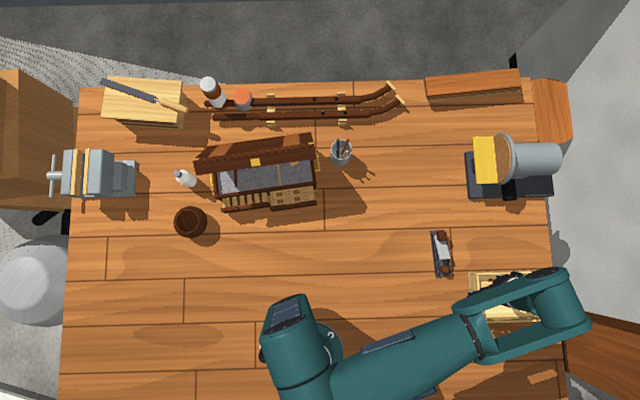

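The chest is at about (265,175) in the top view, slightly turned. Both drawers are out and the lid leans back. The glue (185,178) and shell (190,222) are to its left, the tin (340,150) is to its right, and fiddle necks lie behind it. I'll enlarge.

Run:
```python
from h import *
t=cv2.imread('pics/t0.png')[120:245,160:360]; cv2.imwrite('pics/t0c.png',cv2.resize(t,None,fx=4,fy=4,interpolation=cv2.INTER_CUBIC))
s=cv2.imread('pics/s0.png')[110:310,190:340]; cv2.imwrite('pics/s0c.png',cv2.resize(s,None,fx=3,fy=3,interpolation=cv2.INTER_CUBIC))
```

```text
(no output)
```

View pics/t0c.png

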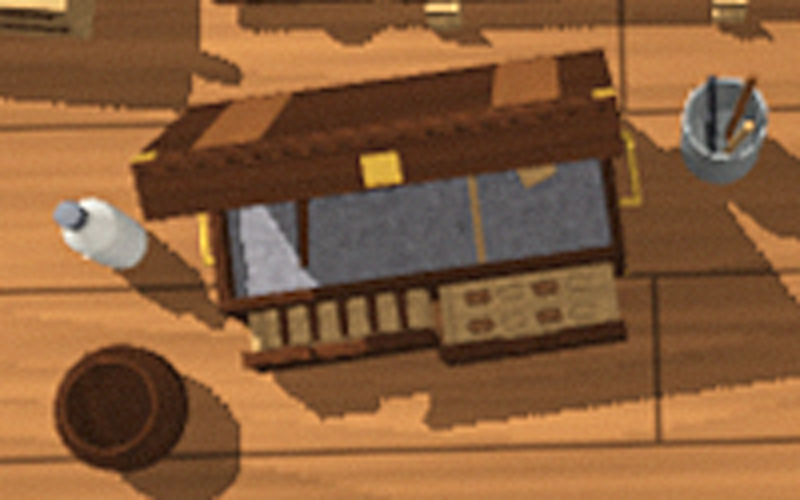

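View pics/s0c.png

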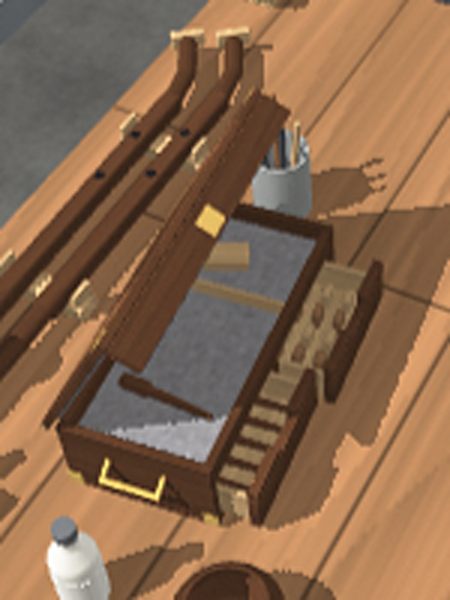

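The top crop shows the drawer boards (front edges about (245-440,355) and (440-625,350)) and the lid leaning forward over the till, with its outer face seen at the top. The side crop confirms both drawers are out, the right one further, and the till peg and block are visible. Now I'll measure from the point clouds.

Run:
```python
from h import *
np.set_printoptions(precision=4,suppress=True)
d=np.load('pics/t0.npy');ds=np.load('pics/s0.npy')
C={}
for n,dd in(('top',d),('scene',ds)): C[n]=cloud(n,dd)
T=C['top']
def row(lbl,x,y): 
    u,v=160+x/4,120+y/4; print(lbl,T[int(round(v)),int(round(u))])
for l,x,y in [('rimFL',240,303),('rimFM',430,287),('rimFR',610,268),('dL l',260,360),('dL r',425,342),('dR l',455,355),('dR r',615,332),('lip L',150,210),('lip R',610,150),('lidtop edge L',140,170),('M',380,140),('R',610,100),('outer back R',595,58),('outer back L',205,108),('outer mid',400,100),('shelltop',90,360),('glue cap',70,215),('tin',725,150),('fl beh',450,25)]: row(l,x,y)
S=C['scene']
print('scene')
for l,x,y in [('lid top far',270,98),('lid top near',110,355),('lidtopmid',200,230),('rimNearF',215,465),('rimFarF',328,235),('rimNearB',65,428),('dR far',378,270),('dR near',333,395),('dL near',258,515),('dL far',310,380)]:
    u,v=190+x/3,110+y/3; print(l,S[int(round(v)),int(round(u))])
# planar slices through lid along column
for u in (230,260,300): print(u,[tuple(np.round(T[v,u],3)) for v in range(132,200,3)])
```

```text
rimFL [0.5321 0.2908 0.1042]
rimFM [0.5489 0.139  0.0552]
rimFR [ 0.562  -0.0129  0.056 ]
dL l [0.4885 0.2815 0.0744]
dL r [0.5016 0.1473 0.0471]
dR l [0.4871 0.1163 0.0766]
dR r [ 0.5038 -0.0186  0.0762]
lip L [0.5795 0.3121 0.2642]
lip R [ 0.6136 -0.0181  0.2571]
lidtop edge L [0.6057 0.3165 0.2785]
M [0.6235 0.1461 0.2714]
R [ 0.6474 -0.0193  0.2757]
outer back R [ 0.7241 -0.0087  0.141 ]
outer back L [0.6915 0.3147 0.1327]
outer mid [0.673  0.1424 0.2032]
shelltop [0.4927 0.4269 0.0725]
glue cap [0.6041 0.4211 0.1314]
tin [ 0.6711 -0.119   0.0188]
fl beh [0.7956 0.127  0.0243]
scene
lid top far [ 0.6342 -0.0291  0.267 ]
lid top near [0.5971 0.322  0.2718]
lidtopmid [0.6041 0.1604 0.2661]
rimNearF [0.5273 0.2921 0.0985]
rimFarF [ 0.5655 -0.0165  0.104 ]
rimNearB [0.6761 0.3243 0.1065]
dR far [ 0.505  -0.0218  0.068 ]
dR near [0.4869 0.1265 0.0255]
dL near [0.4847 0.2936 0.0364]
dL far [0.5013 0.151  0.0751]
230 [(np.float64(0.783), np.float64(0.283), np.float64(0.006)), (np.float64(0.775), np.float64(0.286), np.float64(-0.004)), (np.float64(0.763), np.float64(0.285), np.float64(-0
[... 3194 characters left out ...]
, (np.float64(0.634), np.float64(0.026), np.float64(0.086)), (np.float64(0.624), np.float64(0.026), np.float64(0.082)), (np.float64(0.613), np.float64(0.026), np.float64(0.087)), (np.float64(0.603), np.float64(0.026), np.float64(0.082)), (np.float64(0.593), np.float64(0.026), np.float64(0.083)), (np.float64(0.583), np.float64(0.027), np.float64(0.079)), (np.float64(0.569), np.float64(0.026), np.float64(0.102)), (np.float64(0.559), np.float64(0.026), np.float64(0.099)), (np.float64(0.563), np.float64(0.031), np.float64(0.016)), (np.float64(nan), np.float64(nan), np.float64(nan)), (np.float64(0.54), np.float64(0.031), np.float64(0.023)), (np.float64(0.53), np.float64(0.031), np.float64(0.02))]
```

```bash
cat >> h.py <<'E'
from scipy.spatial.transform import Rotation as Ro
A=0.12; F=np.array([np.cos(A),np.sin(A),0]); L=np.array([-np.sin(A),np.cos(A),0]); U=np.array([0,0,1.])
YC=.074; HX=.7235            # chest middle / hinge, measured along L / F
def W(x,y,z): return F*x+L*y+U*z
def Q(t):                    # tool tilted by t from straight down towards the chest's back
    z=F*np.sin(t)-U*np.cos(t); y=-L
    q=Ro.from_matrix(np.c_[np.cross(y,z),y,z]).as_quat(); return q[[3,0,1,2]]
def cc(p): return np.array([p@F,p@L,p[2]])
E
python3 - <<'E'
from h import *
np.set_printoptions(precision=3,suppress=True)
# yaw check: lid outer face plane and drawer/lid extents in chest frame
T=cloud('top',np.load('pics/t0.npy')); P=T.reshape(-1,3); P=P[np.isfinite(P).all(1)]
c=np.c_[P@F,P@L,P[:,2]]
m=(c[:,2]>.13)&(c[:,2]<.26)&(c[:,0]>.63)&(c[:,0]<.74)&(c[:,1]>-.08)&(c[:,1]<.22)
q=P[m]; q0=q-q.mean(0); n=np.linalg.svd(q0,full_matrices=0)[2][2]; n*=np.sign(n[2]); print('n',n,'yaw',np.arctan2(n[1],n[0]),'theta',np.arccos(n[2]),'off',(n@q.mean(0)),m.sum(), np.std(q0@n))
th=np.arccos(n[2]); print('plane offset pred',np.sin(th)*HX+np.cos(th)*.105+.013)
m=(c[:,2]>.255)&(c[:,2]<.3)&(c[:,0]>.58)&(c[:,0]<.68); print('lid y',np.percentile(c[m,1],[1,50,99]))
q=c[(c[:,2]>.07)&(c[:,2]<.08)&(c[:,0]>.45)&(c[:,0]<.535)]
for lo,hi in((-.12,.06),(.09,.25)):
    s=q[(q[:,1]>lo)&(q[:,1]<hi)]; print('drawer',s.min(0),s.max(0))
for t in (0,.3,.5,.7,.9,1.1):
    print(t,[r.ik(W(x,y,z),Q(t)) is not None for x,y,z in((.44,YC-.082,.15),(.44,YC-.082,.04),(.54,YC-.082,.04),(.44,YC+.082,.15),(.44,YC+.082,.04),(.54,YC+.082,.04))])
for t in (-.5,-.3,0,.2): print(t,[r.ik(W(x,YC,z),Q(t)) is not None for x,z in((.74,.33),(.70,.27),(.66,.25),(.57,.12))])
E
```

```text
n [0.876 0.101 0.472] yaw 0.11485379780922836 theta 1.079664908260469 off 0.7000976419021527 867 0.0004739432039893547
plane offset pred 0.7005026759615252
lid y [-0.097  0.076  0.247]
drawer [ 0.496 -0.085  0.071] [0.509 0.06  0.079]
drawer [0.514 0.091 0.07 ] [0.527 0.238 0.08 ]
0 [True, True, True, True, True, True]
0.3 [True, True, True, True, True, True]
0.5 [True, True, True, True, True, True]
0.7 [True, True, True, True, True, True]
0.9 [False, True, True, True, False, False]
1.1 [False, False, True, False, False, True]
-0.5 [False, False, True, True]
-0.3 [False, True, True, True]
0 [True, True, True, True]
0.2 [True, True, True, True]
```

Run:
```python
from h import *
np.set_printoptions(precision=3,suppress=True)
t=.6; q=Q(t); t0=telemetry.get_clock()
gripper_to(0)
def push(y,xs):
    r.move_straight(W(xs,y,.038),q,v=.15)
    f0=np.array(telemetry.get_force()); x=xs; log=[]
    while x<.565:
        step=.004 if x<.525 else .002
        x+=step; r.move_straight(W(x,y,.038),v=.06)
        f=(np.array(telemetry.get_force())-f0)@F; log.append((round(x,3),round(float(f),1)))
        if f<-9 and x>.53: break
    print(log, cc(np.array(telemetry.get_tool_pos())),telemetry.get_clock())
    r.move_straight(W(.48,y,.06),q,v=.15)
r.move_ptp(W(.44,YC-.082,.15),q); print(telemetry.get_clock()-t0)
push(YC-.082,.475)
r.move_straight(W(.44,YC+.06,.06),q,v=.25)
push(YC+.082,.49)
r.move_straight(W(.43,YC+.06,.10),q,v=.2)
snap('scene','s1'); D=snap('top','t1')
print(telemetry.get_clock())
P=cloud('top',D[1]).reshape(-1,3); P=P[np.isfinite(P).all(1)]; c=np.c_[P@F,P@L,P[:,2]]
s=c[(c[:,2]>.068)&(c[:,2]<.08)&(c[:,0]>.45)&(c[:,0]<.558)&(c[:,1]>-.1)&(c[:,1]<.25)]
for lo,hi in((-.12,.06),(.09,.25)):
    k=s[(s[:,1]>lo)&(s[:,1]<hi)]; print('drawer',np.percentile(k[:,0],[1,10,50]) if len(k) else 0)
```

```text
2.85
[(0.479, 0.4), (0.483, 0.4), (0.487, -1.4), (0.491, -0.3), (0.495, -0.3), (0.499, -0.5), (0.503, -0.4), (0.507, -0.2), (0.511, 0.1), (0.515, 0.4), (0.519, -0.8), (0.523, 0.9), (0.527, 0.4), (0.529, 0.1), (0.531, 0.5), (0.533, 0.3), (0.535, -0.5), (0.537, 0.4), (0.539, -0.1), (0.541, -9.9)] [ 0.54  -0.008  0.038] 8.8833
[(0.494, -0.6), (0.498, 0.1), (0.502, -0.1), (0.506, -0.2), (0.51, -1.3), (0.514, -0.2), (0.518, 0.8), (0.522, 0.4), (0.526, -0.2), (0.528, -0.1), (0.53, 0.0), (0.532, -1.0), (0.534, -0.7), (0.536, 0.2), (0.538, -0.5), (0.54, 0.5), (0.542, -13.2)] [0.541 0.156 0.038] 15.0333
16.2167
drawer [0.545 0.546 0.551]
drawer [0.546 0.547 0.552]
```

Both drawers measure home (faces at 0.5455 and 0.5465, expected 0.5465). Next is the lid.

Run:
```python
from h import *
np.set_printoptions(precision=3,suppress=True)
q=Q(0)
r.move_ptp(W(.50,YC,.34),q); r.move_straight(W(.725,YC,.33),q,v=.2)
def tcp(th,s=.165): return W(HX-s*np.cos(th)+.013*np.sin(th)+.011, YC, .105+s*np.sin(th)+.013*np.cos(th))
r.move_straight(tcp(1.25)+F*.01,q,v=.15)
f0=np.array(telemetry.get_force()); th=1.25; log=[]
while th>-.06:
    th-=.05 if th>.15 else .015
    r.move_straight(tcp(th),v=.06)
    f=np.array(telemetry.get_force())-f0; log.append((round(th,2),round(float(f@F),1),round(float(f[2]),1)))
    if f[2]>18 and th<.12 or np.linalg.norm(f)>35: break
print(log,cc(np.array(telemetry.get_tool_pos())),telemetry.get_clock())
p=np.array(telemetry.get_tool_pos())
r.move_straight(p+U*.10,v=.2); r.move_straight(W(.40,YC,.25),q,v=.3)
snap('scene','s2'); I,D=snap('top','t2'); print(telemetry.get_clock())
C=cloud('top',D); P=C.reshape(-1,3); P=P[np.isfinite(P).all(1)]; c=np.c_[P@F,P@L,P[:,2]]
m=(c[:,0]>.56)&(c[:,0]<.72)&(c[:,1]>-.08)&(c[:,1]<.22)&(c[:,2]>.09); k=c[m]
print(np.linalg.lstsq(np.c_[k[:,:2],np.ones(len(k))],k[:,2],rcond=None)[0],k[:,2].mean(),len(k))
im=np.hstack([cv2.resize(I[110:250,160:360],(600,420)) ]); cv2.imwrite('pics/t2c.png',im)
```

```text
[(1.2, 0.3, -1.6), (1.15, -0.4, -1.1), (1.1, -1.0, -0.9), (1.05, 0.4, -0.7), (1.0, 0.3, 0.5), (0.95, 0.6, 0.9), (0.9, 0.3, 0.1), (0.85, 0.5, 0.0), (0.8, 1.0, -0.9), (0.75, 0.2, -0.7), (0.7, -0.2, -0.3), (0.65, 0.2, -0.6), (0.6, -0.1, -0.4), (0.55, 0.0, -0.5), (0.5, 0.4, 0.1), (0.45, 0.4, 0.6), (0.4, 0.2, 0.5), (0.35, 0.1, -0.6), (0.3, 0.2, -1.9), (0.25, -0.3, -0.3), (0.2, 0.4, 0.3), (0.15, 0.4, -0.6), (0.13, -0.3, -1.8), (0.12, -0.4, -0.7), (0.1, 0.3, 0.4), (0.09, 1.0, -0.7), (0.07, 0.7, -0.1), (0.06, 0.1, -1.3), (0.04, -0.2, -1.4), (0.03, 0.1, -0.5), (0.01, 0.1, -0.0), (-0.0, 0.4, 0.6), (-0.02, -2.9, 9.4), (-0.03, -6.9, 16.8), (-0.05, -9.7, 25.6)] [0.57  0.074 0.118] 28.9417
30.45
[-0.     0.003  0.118] 0.11777086595617293 4279
```

View pics/t2c.png

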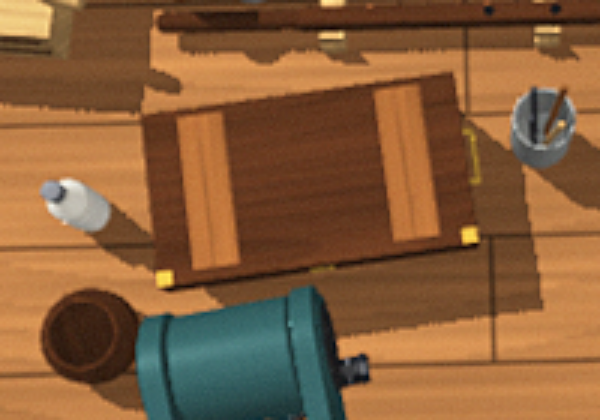

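View pics/s2.png

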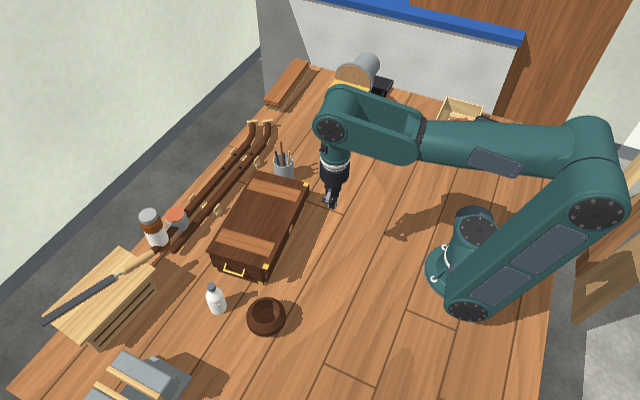

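The lid is flat, with its top at 0.118 m and zero slope. The drawers are under the lip, the neighbouring things haven't moved, and the gripper is free at about (330,200) in the scene view. I'll hand in.

```bash
python3 -c "
from h import *
print(ticket.job_done())"
```

```text
the job is handed in; nothing more can be done
None
```

I pushed both drawers home and then closed the lid flat. The final pictures show nothing else moved, and I handed the job in at about 30 s on the robot's clock; no verdict came back.

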